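Slide the baking tray home over the gas ring and hold the surface probe on the stone

ROBOT

A 7-joint arm with a two-finger parallel gripper is mounted at the origin on the work surface. World frame = base frame: x ahead of the robot, y to its left, z up, the work surface at z = 0. Lengths are in m, angles in rad, forces in N, time in s.
With the tool pointing down it reaches from about 0.4 to 0.85 m from the base axis. Payload 4.5 kg.
Tool frame: the origin (TCP) lies between the finger pads; the fingertips stand 8 mm ahead of it and the grasp point (between the pads) lies 11 mm behind it; z points along the fingers, y is the direction in which the jaws open and shut (so a half turn about z gives the same grasp; the last joint's range is limited). The gripper opens to 88 mm and grips with 3 to 60 N. Pads are 18 mm wide; open, the fingers measure 123 mm over their backs; the gripper's body (75 mm by 187 mm) begins 45 mm behind the grasp point.
Start: joints at [-1.153, 0.689, -0.195, 1.565, 0.157, 0.902, -0.215], TCP at [0.234, 0.58, 0.247] pointing down, gripper open.
Joint ranges: [-3.01, 3.01], [-0.46, 2.08], [-1.47, 1.51], [0.13, 2.56], [-1, 4.14], [0.04, 2.09], [-2.66, 2.66]. Speed limits (rad/s): [2.57, 2.57, 3.14, 3.14, 3.14, 3.14, 3.14].

INTERFACE

Orientations are given as a unit quaternion [x, y, z, w].
In Python, from plant import r gives the robot as it stands.
- The arm moves only by the tool carry_out, never from a script. Its argument "commands" is a list that holds one entry, the list of rows, each a list of 7 numbers: the turn, a rotation vector about the tool's x, y, z in rad, then the shift along the tool's x, y, z in cm, then the finger opening in cm, from 0 to 8.81. A call has 1 to 10 rows; each row is the pose to reach, as a shift and turn from the pose commanded when the call began, along the tool's axes at that moment; what a row does not reach only later rows make up. A row lasts 1/12 s, in which the tool goes at most 41.7 mm and 7.16 degrees, less where a joint would pass 70% of its speed; a pose out of reach is approached as far as the arm can. A call with a gripper value outside its range is refused whole. The fingers move at their own pace and stop on an object; "force" is the grip in N (left out, the last holds). Time passes only in rows, so rows that repeat a pose let the fingers close. It gives the time, the measured TCP pose, the force and the opening at its end, in the units of the state.
- r.get_state(): the state, without advancing time (a new reading comes with each control period).
- r.snapshot(name): name is "scene" or "top" or "wrist"; returns a dict with "pixels" (420x560x3 uint8, red, green, blue), "mtx" (3x3 intrinsics, pixels), "k1" (the pictures are not rectified: a ray, as slopes to the right and down, at radius r is drawn at 1 + k1 r^2 times it, then the intrinsics apply), "xyz" and "rotation" of the camera in the world. Camera axes: x right, y down, z forward; pixel columns grow to the right and rows downward; lengths in m; the calibration is good to about 2 mm. A picture is of the moment at which its call begins. There is no depth.
- r.finish_job(): hands the job in, once; it reports no verdict.
The state is a dict: "clock": time; "q": joint angles; "qd": joint speeds; "joint_torque": joint torques, N m; "tool_pos": TCP position; "eef_rot": TCP orientation; "contact_force": force on the tool from outside, world axes, zero at the start; "moment": the same for the moment, N m; "opening": opening from 0.0 (shut) to 1.0 (fully open).
Only numpy, scipy, OpenCV 4.12 (cv2) and the standard library are available. Lean on these libraries where they do the work, as an engineer would, in place of code of your own. Each camera call takes 0.05 s, during which the arm holds its last target.

TASK

Slide the tray with the baking stone on it fully home into the slots of the rack over the gas ring, then take the yellow surface probe out of its wooden block. Finish while still holding the probe upright with its spring tip on the red spot of the stone, pressed gently so that the tip is pushed about half-way in; keep holding it there. Leave the mug, bowl, saucepan and whisk alone.

Things in the scene. Friction and masses are not known exactly. Their poses are not given: they have to be found in the camera images.
- rack: Fixed steel rack over a gas ring on bricks. Origin on the work surface under the tray's centre when home; x = slide-in direction, z up. Lower rails at y = +-83 mm, x = -170 to 70 mm, tops at z = 119 mm; outer walls' inner faces y = +-88, tops z = 131; upper lips (z 129 to 133) from x = 0 to 68 form slots, mouths flaring up to z = 139 at x = -17. Back stop x = 65.5. Open above between the lips.
- tray_grip (a point): Centre of the grip of the tray's upright black handle: 16 mm (x) by 26 mm (y), top 20 mm above this point, tray plate's top 26 mm below. x = slide-in direction, z up. Fully home it lies at x = -75.5, y = 0 (+-3 play), z = 149 mm in the rack's frame. The loose tray (0.3 kg) starts on the rails just before the slots.
- tray: The aluminium tray: plate 130 mm (x) by 170 mm (y), 4 mm thick, with 19 mm side flanges outside a rim 13 mm high. Origin at the centre of its underside; the handle's grip point is at x = -76, z = 30 mm.
- spot (a point): Centre of the red spot, 20 mm across, on the top face of the baking stone. The grey stone is a disc 112 mm across and 14 mm thick, lying loose in the tray (about 0.36 kg); the spot is 25 mm from the stone's centre, z up.
- stone: The baking stone; origin at the centre of its underside, the spot 25 mm along its x.
- probe_grip (a point): Centre of the probe's yellow square handle, 26 x 26 mm, 70 mm tall, faces along x and y, z up along the probe. Below it: a grey collar 38 mm wide (underside 40 mm below this point), a 12 mm steel stem, and the copper tip, its end 110 mm below this point when out. Weighs 0.13 kg; starts upright in the block, collar resting on the block's top.
- probe: The whole probe with its tip; origin at the end of the tip when out, 110 mm below probe_grip on the axis, axes as at probe_grip.
- probe_end (a point): The end of the probe's copper tip, rounded with 4.5 mm radius; it moves with the tip.
- tip (a joint): How far the probe's spring tip is pushed in: 0 = fully out, 0.010 m = fully in. The spring pushes with 1.6 N at the start of travel, 3.6 N at half travel (0.005), 5.6 N at the end.
- block: Fixed dark wooden block, 85 x 85 x 85 mm, origin at the centre of its underside, with a 23 mm hole straight down its middle in which the probe's stem hangs freely.
- mug: Blue ceramic mug, 80 mm wide, 92 mm high, loose; origin under its centre. To be left alone.
- bowl: Red melamine bowl, 136 mm wide, 60 mm high, loose; origin under its centre. To be left alone.
- saucepan: Aluminium saucepan, 170 mm wide, 85 mm high, with a handle along its -y, loose; origin under its centre. To be left alone.
- whisk: Steel whisk, 270 mm long, lying along its x, loose; origin on the work surface below where handle and wires meet. To be left alone.
There are look-alikes about, which are no part of the job. What is shaped like the tray but blue or turquoise is not meant.

How it is judged:
By the outcome, as a careful person would: the job done as asked, in the order asked, and still so for the second after the job is handed in, while the arm keeps its last pose, push and grip.
It also fails if it takes over 58 s, if anything falls off the work surface, if the arm or the gripper's body presses on something with over 40 N, if the wrist force passes 120 N, or if a joint passes its speed limit or range.

## Working session

There is one attempt and no reset: what is moved stays moved. The work goes in short steps, Python scripts to look and compute and a tool call to move; the robot and the scene stay as the last step left them, time stands still between calls to the robot, and variables do not carry over. Pictures are saved under pics/ and viewed, and the job is handed in when it is done.

Besides the shell and the picture viewer there is one more tool, called after "Call:" in YAML: its name, and indented under it one key for each argument. carry_out: Moves the arm, as the interface text tells. Its arguments: {"type":"object","properties":{"commands":{"type":"array"},"force":{"type":"number"}},"required":["commands"]}

```bash
ls; mkdir -p pics; python3 - <<'E'
from plant import r
import cv2
print(r.get_state())
for n in ["scene","top","wrist"]:
    s=r.snapshot(n); cv2.imwrite(f"pics/{n}0.png",s["pixels"][:,:,::-1]); print(n,s["mtx"],s["k1"],s["xyz"],s["rotation"])
    import pickle; pickle.dump(s,open(f"pics/{n}0.pkl","wb"))
E
```

```text
pics
{'clock': 0.0, 'q': array([-1.1532187 ,  0.68999168, -0.19451279,  1.56632729,  0.15727794,
        0.90255216, -0.2150864 ]), 'qd': array([ 0.00125797, -0.00228626,  0.00066312, -0.00053339,  0.00018086,
        0.00037229,  0.00085605]), 'joint_torque': array([ 7.34322111e-04, -5.27563906e+01, -1.26655217e+00, -1.53422123e+01,
       -5.27216261e-02,  7.01415076e-03,  1.82414415e-04]), 'tool_pos': array([0.23382437, 0.57893398, 0.24590968]), 'eef_rot': array([ 1.90673364e-01,  9.81653084e-01, -9.37093782e-04, -1.17369959e-04]), 'contact_force': array([-1.02954287, -0.6786575 , -0.24170905]), 'moment': array([0.0036347 , 0.00943931, 0.02144482]), 'opening': 0.9985894628383046}
scene [[396.47570913   0.         289.38713749]
 [  0.         396.47570913 211.62026524]
 [  0.           0.           1.        ]] 0.025117530032334592 [ 1.10671433 -0.27542019  0.90522025] [ 0.75995948  0.55277646 -0.19617011 -0.28003047]
top [[382.5843628    0.         276.82276219]
 [  0.         382.5843628  214.7371391 ]
 [  0.           0.           1.        ]] 0.03252119042387721 [ 0.33593281 -0.05936683  1.16298737] [ 0.71088828 -0.70008799  0.05088943 -0.04387401]
wrist [[301.54186161   0.         276.51981923]
 [  0.         301.54186161 203.99314986]
 [  0.           0.           1.        ]] -0.06658839185403019 [0.1717544  0.6051786  0.38219849] [0.82146982 0.55444951 0.07435618 0.11065369]
```

View pics/scene0.png

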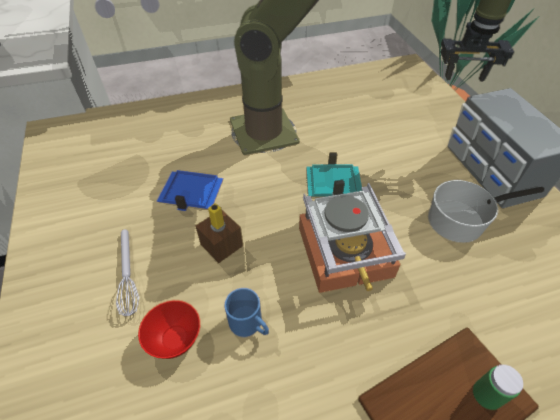

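View pics/top0.png

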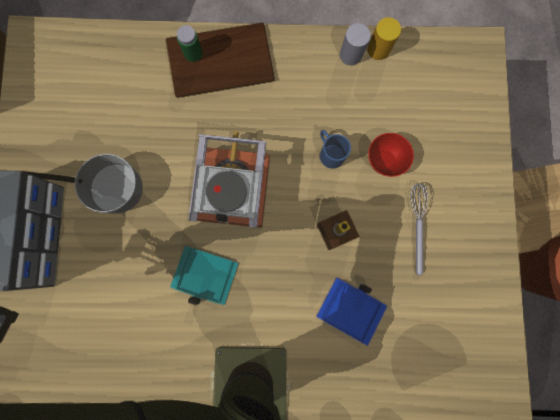

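View pics/wrist0.png

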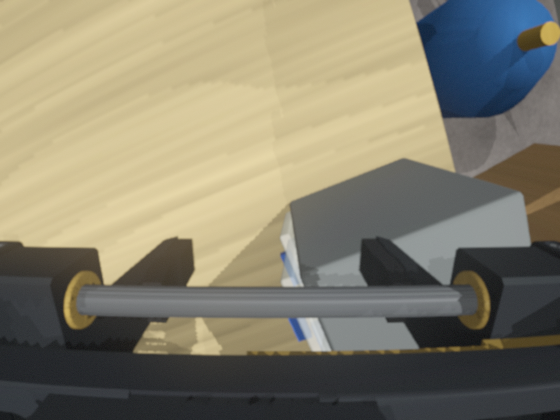

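The candidates for each thing I need:
- **Tray:** the aluminium one on the rack, scene (347,213) / top (228,190). Look-alikes are the turquoise one at top (205,275) and the blue one at top (352,311).
- **Probe:** the yellow handle in the dark block, scene (216,217) / top (343,227). Other yellow things are the pot at top (387,38) and the gas valve at scene (363,275).
- **Red spot:** top (217,188). The red bowl is at top (391,155).

By the description I choose the aluminium tray, the probe in the block and the spot on the grey stone. Next is a close crop to check.

```bash
cat > h.py <<'E'
import numpy as np, cv2, pickle
from scipy.spatial.transform import Rotation as R
def load(n): return pickle.load(open(f"pics/{n}.pkl","rb"))
def snap(r,n,name):
    s=r.snapshot(n); pickle.dump(s,open(f"pics/{name}.pkl","wb")); cv2.imwrite(f"pics/{name}.png",s["pixels"][:,:,::-1]); return s
def Rm(s):
    q=np.array(s["rotation"]); return R.from_quat(q).as_matrix() if q.shape==(4,) else q
def ray(s,uv):
    M=s["mtx"]; d=np.array([(uv[0]-M[0,2])/M[0,0],(uv[1]-M[1,2])/M[1,1]]); u=d.copy()
    for _ in range(20): u=d/(1+s["k1"]*(u@u))
    v=Rm(s)@np.array([u[0],u[1],1]); return np.array(s["xyz"]),v/np.linalg.norm(v)
def onz(s,uv,z):
    o,d=ray(s,uv); return o+d*(z-o[2])/d[2]
def proj(s,p):
    c=Rm(s).T@(np.array(p)-s["xyz"]); u=c[:2]/c[2]; u=u*(1+s["k1"]*(u@u)); M=s["mtx"]
    return np.array([M[0,0]*u[0]+M[0,2],M[1,1]*u[1]+M[1,2]])
def tri(s1,a,s2,b):
    o1,d1=ray(s1,a);o2,d2=ray(s2,b); A=np.stack([d1,-d2],1); t=np.linalg.lstsq(A,o2-o1,rcond=None)[0]
    p,q=o1+d1*t[0],o2+d2*t[1]; return (p+q)/2,np.linalg.norm(p-q)
def crop(s,box,k,name):
    x,y,w,h=box; cv2.imwrite(f"pics/{name}.png",cv2.resize(s["pixels"][y:y+h,x:x+w,::-1],None,fx=k,fy=k,interpolation=cv2.INTER_CUBIC))
E
python3 - <<'E'
from h import *
crop(load("scene0"),(290,140,130,160),3.7,"c1")
crop(load("top0"),(170,120,210,140),3.8,"c2")
crop(load("scene0"),(180,190,80,80),6,"c3")
E
```

```text
(no output)
```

View pics/c1.png

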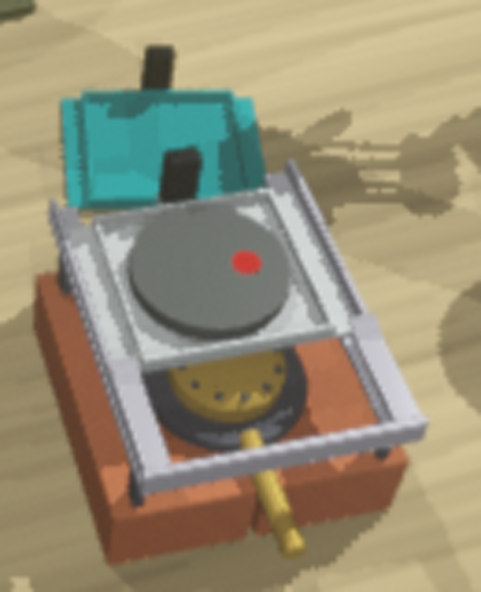

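View pics/c2.png

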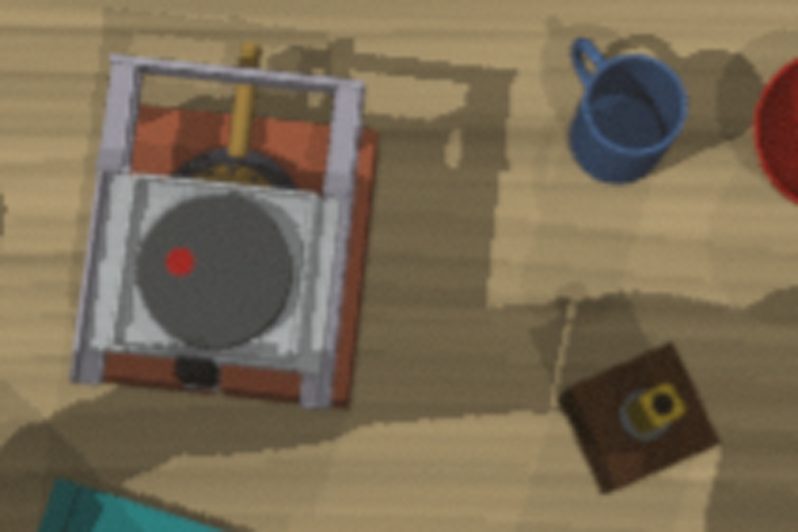

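View pics/c3.png

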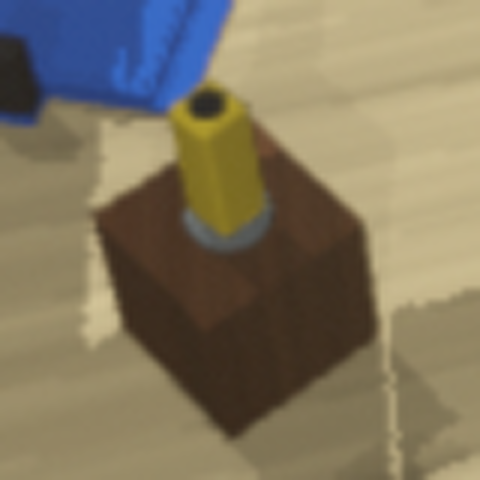

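```bash
python3 - <<'E'
from h import *
t=load("top0"); sc=load("scene0")
def T(u,v): return np.array([u/3.8+170,v/3.8+120])
def S(u,v): return np.array([u/3.7+290,v/3.7+140])
P={k:onz(t,T(*v),.131) for k,v in dict(fl=(72,382),bl=(110,57),fr=(329,408),br=(364,82)).items()}
Q={k:onz(sc,S(*v),.132) for k,v in dict(fl=(293,163),bl=(425,425),fr=(52,202),br=(137,490)).items()}
for D in(P,Q):
  for k,v in D.items(): print(k,v.round(4))
  for a,b in(("fl","bl"),("fr","br")):
    d=D[b]-D[a]; print("yaw",np.degrees(np.arctan2(d[1],d[0])),np.linalg.norm(d))
  d=D["fl"]-D["fr"]; print("w",np.linalg.norm(d), np.degrees(np.arctan2(-d[0],d[1])))
  d=D["bl"]-D["br"]; print("w",np.linalg.norm(d), np.degrees(np.arctan2(-d[0],d[1])))
# red spot, probe, stone
for n,s,f in(("top",t,None),("scene",sc,None)):
  hsv=cv2.cvtColor(s["pixels"],cv2.COLOR_RGB2HSV)
  m=(((hsv[...,0]<6)|(hsv[...,0]>174))&(hsv[...,1]>150)&(hsv[...,2]>120)).astype(np.uint8)
  y=((hsv[...,0]>20)&(hsv[...,0]<32)&(hsv[...,1]>150)).astype(np.uint8)
  for nm,mm in(("red",m),("yel",y)):
    k,l,st,c=cv2.connectedComponentsWithStats(mm)
    for i in range(1,k):
      if st[i,4]>15: print(n,nm,st[i],c[i].round(1))
E
```

```text
fl [0.4556 0.1688 0.131 ]
bl [0.6959 0.1516 0.131 ]
fr [ 0.4399 -0.0143  0.131 ]
br [ 0.6807 -0.0348  0.131 ]
yaw -4.09635145987835 0.24091436912673225
yaw -4.874172825004417 0.24168275087996557
w 0.1838190305533653 -4.923681785195201
w 0.1870904716460931 -4.680703099649985
fl [0.4663 0.1716 0.132 ]
bl [0.7004 0.1512 0.132 ]
fr [ 0.4494 -0.0095  0.132 ]
br [ 0.6893 -0.0397  0.132 ]
yaw -4.97678458947312 0.2349696269341097
yaw -7.162372133281571 0.24178782870567095
w 0.18194237890057663 -5.335250808770985
w 0.1912389684658693 -3.3275382364072152
top red [379 133  35  41 830] [395.2 150.9]
top red [368 150   7  19  21] [370.2 159. ]
top red [214 186   7   6  36] [216.8 188.5]
top yel [368  18  33  40 674] [385.6  34.6]
top yel [336 221  15  12  91] [342.6 226.7]
scene red [353 208   7   6  32] [356.  210.3]
scene red [ 138  301   62   58 2725] [168.7 329.2]
scene yel [209 206  15  23 235] [216.1 217.1]
```

```bash
cat >> h.py <<'E'
def toolR(yaw):  # yaw = direction of tool y relative to world +y ; tool z down, tool x = -(x rotated)
    c,s=np.cos(yaw),np.sin(yaw); return np.array([[-c,-s,0],[-s,c,0],[0,0,-1.]])
def delta(st,pos,yaw,frm=None):
    R0=R.from_quat(st["eef_rot"]).as_matrix(); p0=np.array(st["tool_pos"])
    Rt=toolR(yaw); rv=R.from_matrix(R0.T@Rt).as_rotvec(); sh=R0.T@(np.array(pos)-p0)*100
    return rv.round(4),sh.round(2),np.degrees(np.linalg.norm(rv)).round(1)
E
python3 - <<'E'
from h import *
from plant import r
st=r.get_state(); w=load("wrist0")
R0=R.from_quat(st["eef_rot"]).as_matrix(); print("cam in tool",R0.T@(w["xyz"]-st["tool_pos"]),"fwd in tool",(R0.T@Rm(w))[:,2],"right",(R0.T@Rm(w))[:,0])
yaw=np.radians(-4.7)
t=load("top0"); sc=load("scene0")
T=lambda u,v:np.array([u/3.8+170,v/3.8+120]); S=lambda u,v:np.array([u/3.7+290,v/3.7+140])
print("handle",tri(t,T(197,368),sc,S(183,156)), onz(t,T(197,368),.169),onz(sc,S(183,156),.169))
print("spot",onz(t,(216.8,188.5),.141),onz(sc,(356,210.3),.141),tri(t,(216.8,188.5),sc,(356,210.3)))
# probe dark top circle
print("probe top",tri(t,T(663,405),sc,(208/6+180,103/6+190)))
# block top corners
for p in((560,400),(673,342),(718,440),(605,492)): print("blk",onz(t,T(*p),.085).round(4))
print(delta(st,(0.40,0.09,.30),yaw))
E
```

```text
cam in tool [ 0.06740637  0.00073187 -0.13607739] fwd in tool [-2.64113825e-01  8.58951635e-04  9.64491135e-01] right [ 3.84241094e-04  9.99999618e-01 -7.85354986e-04]
handle (array([0.46373068, 0.07859923, 0.16530638]), np.float64(0.005752512219184232)) [0.46226694 0.0753556  0.169     ] [0.46745283 0.07972749 0.169     ]
spot [0.54312057 0.09538391 0.141     ] [0.54738125 0.09461043 0.141     ] (array([0.54413087, 0.09637041, 0.13664203]), np.float64(0.0006854059646677523))
probe top (array([ 0.44337196, -0.24553627,  0.15772078]), np.float64(0.004183682010345026))
blk [ 0.4532 -0.1844  0.085 ]
blk [ 0.4983 -0.2692  0.085 ]
blk [ 0.4252 -0.3018  0.085 ]
blk [ 0.3853 -0.2177  0.085 ]
(array([-1.300e-03, -1.000e-04, -3.018e-01]), array([-33.71, -39.14,  -5.33]), np.float64(17.3))
```

```bash
python3 - <<'E'
from h import *
from plant import r
print(delta(r.get_state(),(0.44,0.08,.30),np.radians(-4.7)))
E
```

```text
(array([-1.300e-03, -1.000e-04, -3.018e-01]), array([-37.8 , -38.57,  -5.33]), np.float64(17.3))
```

Call:
carry_out:
  commands:
    - [[0,0,-0.02,-2,-2,-1,8.8],[0,0,-0.05,-5,-5,-2,8.8],[0,0,-0.08,-7.5,-7.5,-3,8.8],[0,0,-0.11,-10,-10,-4,8.8],[0,0,-0.14,-12.5,-12.5,-5,8.8],[0,0,-0.17,-15,-15,-5.3,8.8],[0,0,-0.2,-17.5,-17.5,-5.3,8.8],[0,0,-0.23,-20,-20,-5.3,8.8],[0,0,-0.26,-22.5,-22.5,-5.3,8.8],[0,0,-0.3,-25,-25,-5.3,8.8]]

```text
clock: 0.98
tool_pos: [0.3725, 0.2524, 0.2997]
eef_rot: [0.041, 0.999, -0.0, 0.0]
contact_force: [0.0, -0.8, 0.3]
opening: 1.0
```

```bash
python3 - <<'E'
from h import *
from plant import r
print(delta(r.get_state(),(0.44,0.08,.30),np.radians(-4.7)))
E
```

```text
(array([-0.0001,  0.0001,  0.0001]), array([ -8.14, -16.63,  -0.02]), np.float64(0.0))
```

Call:
carry_out:
  commands:
    - [[0,0,0,-1.3,-3,0,8.8],[0,0,0,-2.8,-6,0,8.8],[0,0,0,-4.2,-9,0,8.8],[0,0,0,-5.6,-12,0,8.8],[0,0,0,-7.2,-15,0,8.8],[0,0,0,-8,-16.6,0,8.8],[0,0,0,-8,-16.6,0,8.8]]

```text
clock: 1.57
tool_pos: [0.4392, 0.0772, 0.2994]
eef_rot: [0.046, 0.999, -0.001, 0.0]
contact_force: [0.5, -0.7, -0.0]
opening: 1.0
```

```bash
python3 - <<'E'
from h import *
from plant import r
print(r.get_state()["tool_pos"]); snap(r,"wrist","w1")
E
```

```text
[0.43919811 0.07724093 0.29939834]
```

View pics/w1.png

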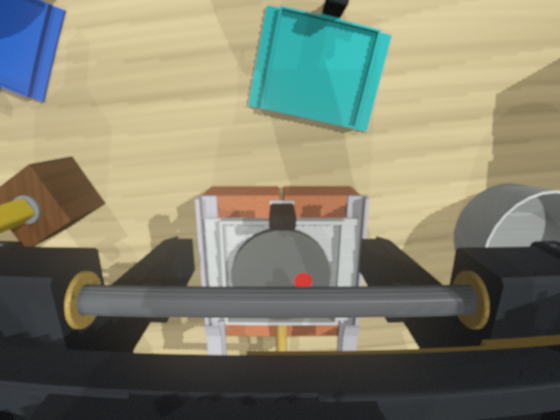

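```bash
python3 - <<'E'
from h import *
crop(load("w1"),(185,175,200,130),4,"c4")
E
```

```text
(no output)
```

View pics/c4.png

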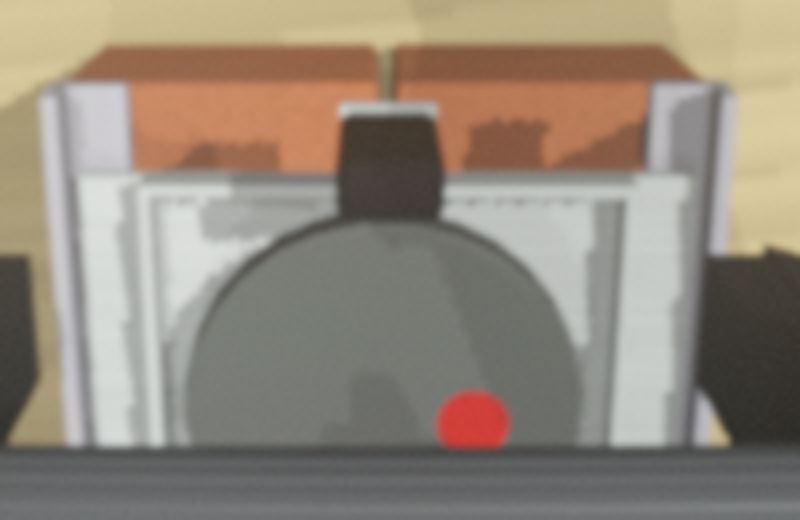

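```bash
python3 - <<'E'
from h import *
w=load("w1")
C=lambda u,v:np.array([u/4+185,v/4+175])
for n,p,z in(("hfarR",(338,217),.169),("hfarL",(442,217),.169),("hnearR",(338,165),.169),("hnearL",(444,165),.169),
 ("fr out",(42,88),.131),("fl out",(735,90),.131),("r out2",(72,440),.131),("rin",(62,88),.131),("rin2",(86,440),.131),("lin",(714,96),.131),("lin2",(692,440),.131),
 ("trayfr",(80,175),.123),("trayfl",(690,175),.123),("tr2",(95,440),.123),("tl2",(682,440),.123)):
  print(n,onz(w,C(*p),z).round(4))
E
```

```text
hfarR [0.4691 0.0685 0.169 ]
hfarL [0.4713 0.0928 0.169 ]
hnearR [0.4563 0.0698 0.169 ]
hnearL [0.4586 0.0942 0.169 ]
fr out [ 0.4403 -0.0074  0.131 ]
fl out [0.4574 0.1732 0.131 ]
r out2 [ 0.5435 -0.0161  0.131 ]
rin [ 0.4408 -0.0022  0.131 ]
rin2 [ 0.5438 -0.0121  0.131 ]
lin [0.4585 0.1676 0.131 ]
lin2 [0.5596 0.1602 0.131 ]
trayfr [ 0.4673 -0.0034  0.123 ]
trayfl [0.4825 0.1628 0.123 ]
tr2 [ 0.5485 -0.012   0.123 ]
tl2 [0.5642 0.1593 0.123 ]
```

```bash
python3 - <<'E'
from h import *
from plant import r
print(delta(r.get_state(),(0.463,0.0812,.146),np.radians(-4.9)))
E
```

```text
(array([-0.0006, -0.0003, -0.0032]), array([-2.44,  0.34, 15.35]), np.float64(0.2))
```

Call:
carry_out:
  commands:
    - [[0,0,0,-1,0.2,2,8.8],[0,0,0,-2,0.3,5,8.8],[0,0,0,-2.4,0.34,8,7],[0,0,0,-2.4,0.34,11,6],[0,0,0,-2.4,0.34,13,6],[0,0,0,-2.4,0.34,14.5,6],[0,0,0,-2.4,0.34,15.3,6],[0,0,0,-2.4,0.34,15.3,6]]

```text
clock: 2.28
tool_pos: [0.461, 0.0848, 0.1454]
eef_rot: [0.041, 0.999, 0.0, -0.002]
contact_force: [0.1, 0.2, 0.2]
opening: 0.679
```

```bash
python3 - <<'E'
from h import *
from plant import r
s=snap(r,"scene","s2"); crop(s,(290,100,150,170),3.5,"c5"); w=snap(r,"wrist","w2")
print(r.get_state()["tool_pos"])
E
```

```text
[0.46229094 0.08447973 0.14713248]
```

View pics/c5.png

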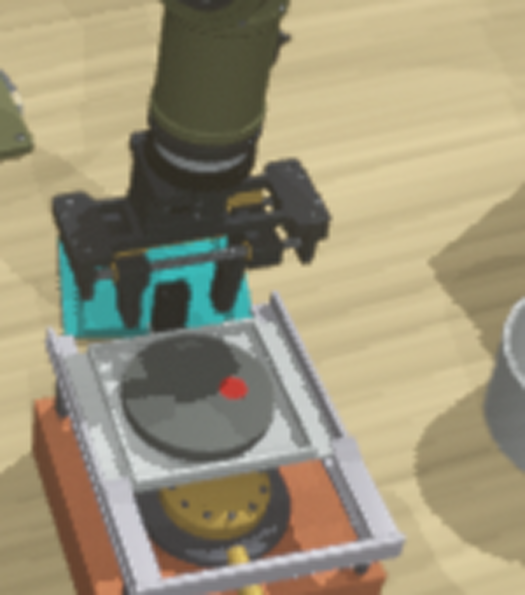

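View pics/w2.png

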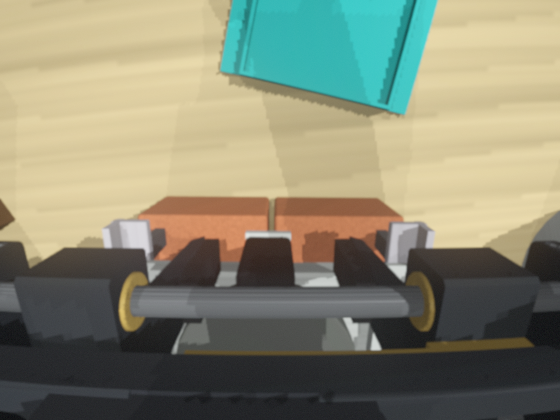

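Call:
carry_out:
  commands:
    - [[0,0,0,0,-0.35,0,5],[0,0,0,0,-0.35,0,4],[0,0,0,0,-0.35,0,3],[0,0,0,0,-0.35,0,2],[0,0,0,0,-0.35,0,2],[0,0,0,0,-0.35,0,2]]
  force: 15

```text
clock: 2.88
tool_pos: [0.4621, 0.0798, 0.147]
eef_rot: [0.042, 0.999, 0.0, 0.0]
contact_force: [0.3, 0.5, 3.1]
opening: 0.291
```

```bash
python3 - <<'E'
from h import *
from plant import r
st=r.get_state(); print(st["tool_pos"],st["contact_force"],st["opening"]*88.1)
w=snap(r,"wrist","w3"); d=np.array([np.cos(np.radians(-4.9)),np.sin(np.radians(-4.9))])
print(delta(st,(.5427,.0719,.146),np.radians(-4.9)))
E
```

```text
[0.46213615 0.07982839 0.14704289] [0.31742305 0.46784294 3.11324374] 25.67620614578514
(array([0.0001, 0.0006, 0.0013]), array([-8.09, -0.11,  0.11]), np.float64(0.1))
```

View pics/w3.png

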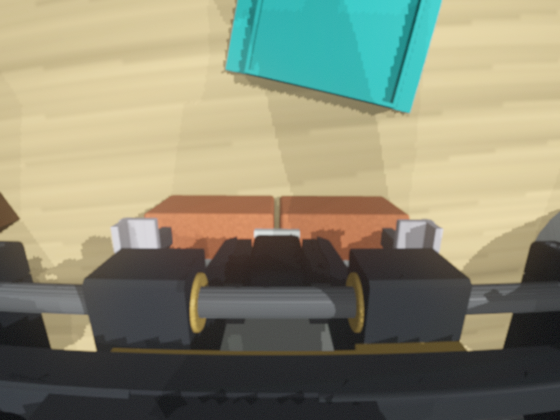

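The handle is gripped at 25.7 mm. Next I slide the tray in.

Call:
carry_out:
  commands:
    - [[0,0,0,-0.4,0,0,2],[0,0,0,-1.1,0,0,2],[0,0,0,-1.8,0,0,2],[0,0,0,-2.5,0,0,2],[0,0,0,-3,0,0,2]]

```text
clock: 3.35
tool_pos: [0.4857, 0.077, 0.1466]
eef_rot: [0.041, 0.999, -0.002, -0.006]
contact_force: [-13.4, 2.1, 15.6]
opening: 0.293
```

```bash
python3 - <<'E'
from h import *
from plant import r
st=r.get_state(); print(st["tool_pos"],st["contact_force"],st["moment"],st["opening"]*88.1)
s=snap(r,"scene","s3"); crop(s,(290,130,130,150),4,"c6"); s=snap(r,"top","t3"); crop(s,(170,120,120,120),5,"c7")
st=r.get_state(); print(st["tool_pos"],st["contact_force"])
E
```

```text
[0.48565592 0.07699567 0.14657161] [-13.39139054   2.14765601  15.60117013] [0.23799493 2.81061216 0.01194742] 25.795737367495736
[0.48737879 0.07697018 0.14657356] [-9.56252948 -0.2470373  10.40099939]
```

View pics/c6.png

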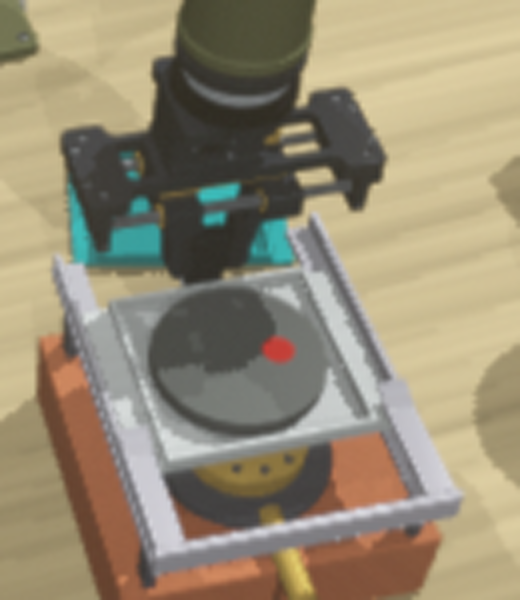

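View pics/c7.png

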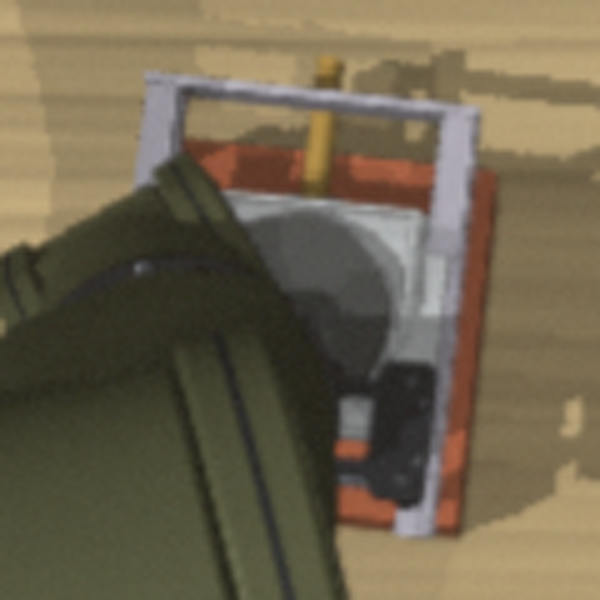

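Call:
carry_out:
  commands:
    - [[0,0,0,0,0,-0.1,2],[0,0,0,0,0,-0.1,2],[0,0,0,0,0,-0.1,2]]

```text
clock: 3.7
tool_pos: [0.4909, 0.0771, 0.1471]
eef_rot: [0.042, 0.999, -0.0, -0.001]
contact_force: [-1.4, -0.8, -4.8]
opening: 0.292
```

Call:
carry_out:
  commands:
    - [[0,0,0,-0.3,0,0.04,2],[0,0,0,-0.6,0,0.04,2],[0,0,0,-0.9,0,0.04,2],[0,0,0,-1.2,0,0.04,2],[0,0,0,-1.5,0,0.04,2],[0,0,0,-1.8,0,0.04,2],[0,0,0,-2.1,0,0.04,2],[0,0,0,-2.4,0,0.04,2]]

```text
clock: 4.37
tool_pos: [0.5161, 0.0754, 0.1473]
eef_rot: [0.042, 0.999, 0.0, 0.0]
contact_force: [-2.7, -0.4, -5.0]
opening: 0.292
```

Call:
carry_out:
  commands:
    - [[0,0,0,-0.3,0,0.04,2],[0,0,0,-0.6,0,0.04,2],[0,0,0,-0.9,0,0.04,2],[0,0,0,-1.2,0,0.04,2],[0,0,0,-1.5,0,0.04,2],[0,0,0,-1.8,0,0.04,2],[0,0,0,-2.1,0,0.04,2],[0,0,0,-2.3,0,0.04,2]]

```text
clock: 5.03
tool_pos: [0.5392, 0.0735, 0.1469]
eef_rot: [0.042, 0.999, 0.0, 0.0]
contact_force: [-2.4, 1.3, -3.9]
opening: 0.296
```

Call:
carry_out:
  commands:
    - [[0,0,0,-0.2,0,0.02,2],[0,0,0,-0.4,0,0.02,2],[0,0,0,-0.5,0,0.02,2],[0,0,0,-0.6,0,0.02,2]]

```text
clock: 5.37
tool_pos: [0.5436, 0.0732, 0.1467]
eef_rot: [0.042, 0.999, -0.0, -0.001]
contact_force: [-6.9, 1.5, 0.9]
opening: 0.295
```

Call:
carry_out:
  commands:
    - [[0,0,0,-0.15,0,0,2],[0,0,0,-0.3,0,0,2],[0,0,0,-0.4,0,0,2],[0,0,0,-0.4,0,0,2]]

```text
clock: 5.7
tool_pos: [0.5437, 0.0731, 0.1466]
eef_rot: [0.041, 0.999, -0.001, -0.005]
contact_force: [-13.2, 0.7, 6.3]
opening: 0.292
```

```bash
python3 - <<'E'
from h import *
from plant import r
s=snap(r,"scene","s4"); crop(s,(300,150,110,130),4.5,"c8"); s=snap(r,"top","t4"); crop(s,(180,120,100,110),5.4,"c9")
st=r.get_state(); print(st["tool_pos"],st["contact_force"])
E
```

```text
[0.54369001 0.07312539 0.14663426] [-13.29846826   1.96731195   6.10447068]
```

View pics/c8.png

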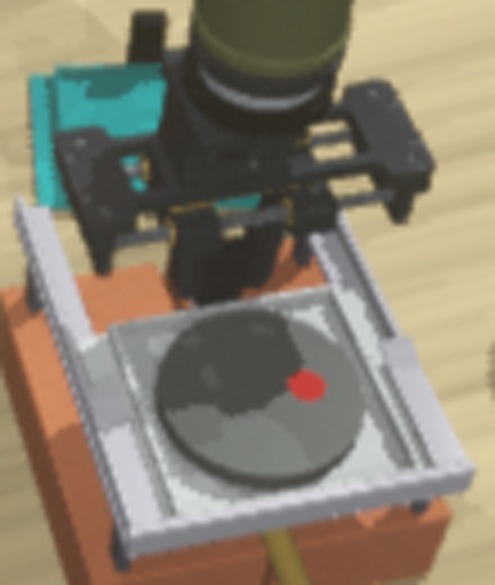

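View pics/c9.png

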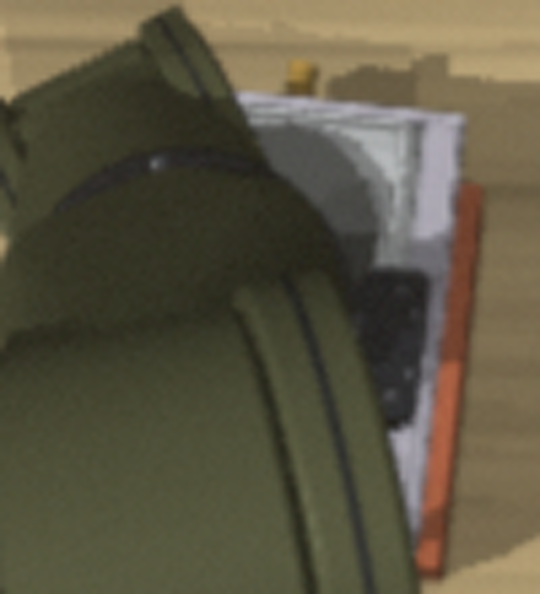

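The tray has stopped hard on the back stop at TCP x = 0.5437, against a predicted 0.543, and both views show its front edge flush with the back bar. Next I ease off, release and lift.

Call:
carry_out:
  commands:
    - [[0,0,0,0.25,0,0,2],[0,0,0,0.25,0,0,4],[0,0,0,0.25,0,0,4],[0,0,0,0.25,0,0,4.2],[0,0,0,0.25,0,-1,4.5],[0,0,0,0.25,0,-3,5],[0,0,0,0.25,0,-6,6],[0,0,0,0.25,0,-9,6],[0,0,0,0.25,0,-12,6],[0,0,0,0.25,0,-15,6]]

```text
clock: 6.63
tool_pos: [0.5466, 0.0728, 0.2993]
eef_rot: [0.042, 0.999, 0.0, 0.001]
contact_force: [-0.0, 0.2, -0.4]
opening: 0.68
```

```bash
python3 - <<'E'
from h import *
from plant import r
st=r.get_state(); print(st["q"].round(2))
for y in(26,-64): print(delta(st,(.415,-.235,.30),np.radians(y)))
s=snap(r,"scene","s5"); crop(s,(300,150,110,130),4.5,"c10"); s=snap(r,"wrist","w5")
E
```

```text
[-0.03  0.54 -0.31  1.72  0.2   0.91  1.07]
(array([ 2.000e-04,  2.100e-03, -5.378e-01]), array([ 10.53, -31.77,  -0.11]), np.float64(30.8))
(array([0.0017, 0.0014, 1.033 ]), array([ 10.53, -31.77,  -0.11]), np.float64(59.2))
```

View pics/c10.png

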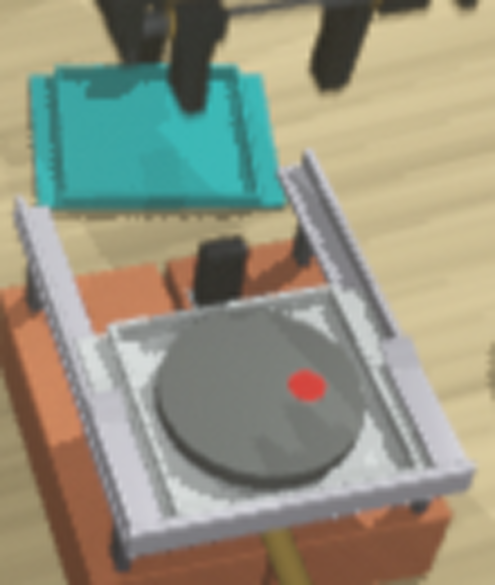

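View pics/w5.png

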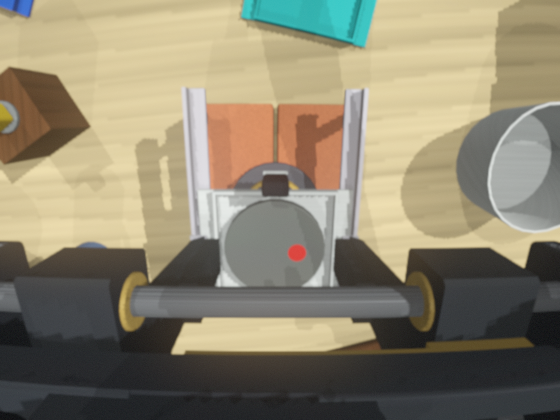

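```bash
python3 - <<'E'
from h import *
for n in("w5","s5","top0"):
  s=load(n); hsv=cv2.cvtColor(s["pixels"],cv2.COLOR_RGB2HSV)
  m=(((hsv[...,0]<6)|(hsv[...,0]>174))&(hsv[...,1]>150)&(hsv[...,2]>100)).astype(np.uint8)
  k,l,st,c=cv2.connectedComponentsWithStats(m)
  for i in range(1,k):
    if 15<st[i,4]<700: print(n,st[i],c[i].round(1),onz(s,c[i],.137).round(4))
E
```

```text
w5 [289 245  16  16 200] [296.6 252.4] [0.6254 0.0912 0.137 ]
s5 [364 233   8   6  33] [367.8 235.3] [0.6256 0.091  0.137 ]
top0 [214 186   7   6  36] [216.8 188.5] [0.5439 0.0959 0.137 ]
```

Call:
carry_out:
  commands:
    - [[0,0,-0.03,0.6,-1.8,0,6],[0,0,-0.08,1.6,-5,0,6],[0,0,-0.14,2.8,-8.4,0,6],[0,0,-0.2,4,-12,0,6],[0,0,-0.26,5.1,-15.3,0,6],[0,0,-0.32,6.2,-18.6,0,6],[0,0,-0.38,7.3,-22,0,6],[0,0,-0.44,8.4,-25.3,0,6],[0,0,-0.5,9.5,-28.6,0,6],[0,0,-0.54,10.3,-31,0,6]]

```text
clock: 7.57
tool_pos: [0.4159, -0.2308, 0.2968]
eef_rot: [-0.226, 0.974, -0.001, -0.0]
contact_force: [0.4, -0.8, 0.5]
opening: 0.684
```

Call:
carry_out:
  commands:
    - [[0,0,0,0,0,0,6],[0,0,0,0,0,0,6]]

```text
clock: 7.73
tool_pos: [0.417, -0.229, 0.2967]
eef_rot: [-0.224, 0.975, -0.0, 0.0]
contact_force: [-0.1, 1.2, -0.7]
opening: 0.683
```

```bash
python3 - <<'E'
from h import *
from plant import r
st=r.get_state(); print(st["tool_pos"],st["q"].round(2)); s=snap(r,"wrist","w6")
E
```

```text
[ 0.41700803 -0.22902914  0.29674108] [ 0.72  0.45 -0.48  1.93  0.28  0.83  2.12]
```

View pics/w6.png

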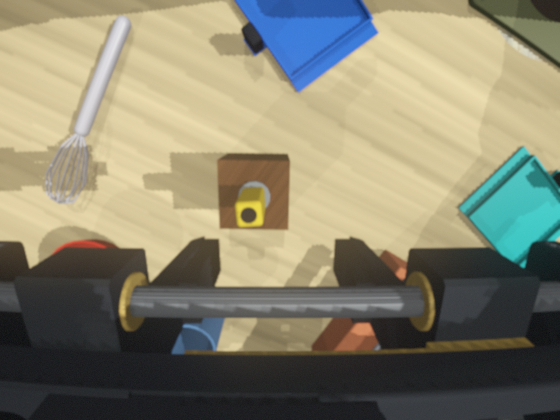

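```bash
python3 - <<'E'
from h import *
crop(load("w6"),(205,145,100,95),6,"c11")
E
```

```text
(no output)
```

View pics/c11.png

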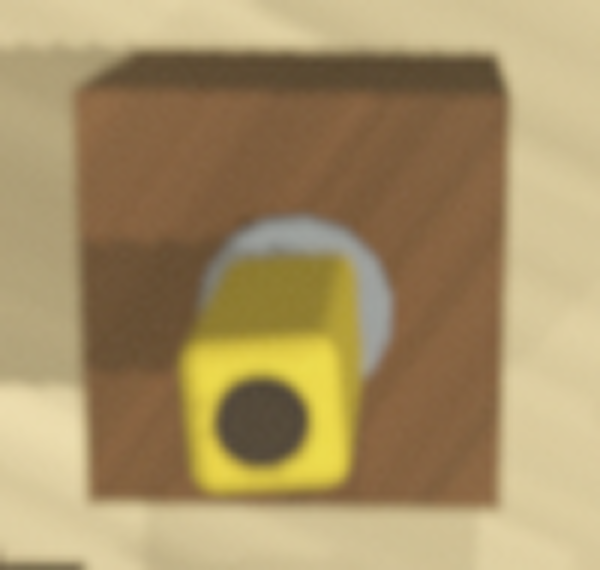

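```bash
python3 - <<'E'
from h import *
from plant import r
s=load("w6"); C=lambda u,v:np.array([u/6+205,v/6+145])
P=[onz(s,C(*p),.160) for p in((182,340),(338,334),(354,486),(198,493))]
for p in P: print(p.round(4))
c=np.mean(P,0); print("c",c, "cap",onz(s,C(262,422),.160))
for i,j in((0,1),(3,2)): d=P[j]-P[i]; print("yaw",np.degrees(np.arctan2(-d[0],d[1])),np.linalg.norm(d))
for i,j in((0,3),(1,2)): d=P[j]-P[i]; print("yaw",np.degrees(np.arctan2(d[1],d[0])),np.linalg.norm(d))
B=[onz(s,C(*p),.085) for p in((78,92),(506,92),(498,505),(90,500))]; print("block",np.mean(B,0))
print("collar",onz(s,C(298,312),.087))
st=r.get_state()
for y in (26,28): print(delta(st,(c[0],c[1],.120),np.radians(y)))
E
```

```text
[ 0.439  -0.2608  0.16  ]
[ 0.4274 -0.2393  0.16  ]
[ 0.449  -0.2263  0.16  ]
[ 0.461  -0.2483  0.16  ]
c [ 0.44411125 -0.2436936   0.16      ] cap [ 0.44570485 -0.24400632  0.16      ]
yaw 28.162310264263613 0.024432790700713792
yaw 28.665269819026772 0.02502545189539645
yaw 29.580412250055623 0.025395095443386678
yaw 30.93794606325347 0.025197200204123936
block [ 0.44512702 -0.2449772   0.085     ]
collar [ 0.44573536 -0.24335906  0.087     ]
(array([-0.   ,  0.001,  0.001]), array([-1.63, -2.62, 17.69]), np.float64(0.1))
(array([-0.    ,  0.001 , -0.0339]), array([-1.63, -2.62, 17.69]), np.float64(1.9))
```

```bash
python3 - <<'E'
from h import *
from plant import r
print(delta(r.get_state(),(.4449,-.2439,.117),np.radians(29)))
E
```

```text
(array([-0.    ,  0.001 , -0.0513]), array([-1.69, -2.67, 17.99]), np.float64(2.9))
```

Call:
carry_out:
  commands:
    - [[0,0,-0.02,-1,-1.4,1,6],[0,0,-0.05,-1.7,-2.7,3,6],[0,0,-0.05,-1.7,-2.67,6,6],[0,0,-0.05,-1.7,-2.67,9,6],[0,0,-0.05,-1.7,-2.67,11,6],[0,0,-0.05,-1.7,-2.67,11,6],[0,0,-0.05,-1.7,-2.67,11,6]]

```text
clock: 8.37
tool_pos: [0.4452, -0.2421, 0.1865]
eef_rot: [-0.252, 0.968, 0.001, -0.0]
contact_force: [0.7, -0.5, 0.8]
opening: 0.681
```

```bash
python3 - <<'E'
from h import *
from plant import r
s=snap(r,"wrist","w7"); crop(s,(150,170,240,180),3.3,"c12")
st=r.get_state(); print(st["tool_pos"],st["contact_force"]); print(delta(st,(.4449,-.2439,.117),np.radians(29)))
E
```

```text
[ 0.44587715 -0.24274488  0.18749016] [ 0.34391878 -0.12030875 -0.21320298]
(array([-0.0004,  0.0013,  0.0022]), array([ 0.15, -0.05,  7.05]), np.float64(0.1))
```

View pics/c12.png

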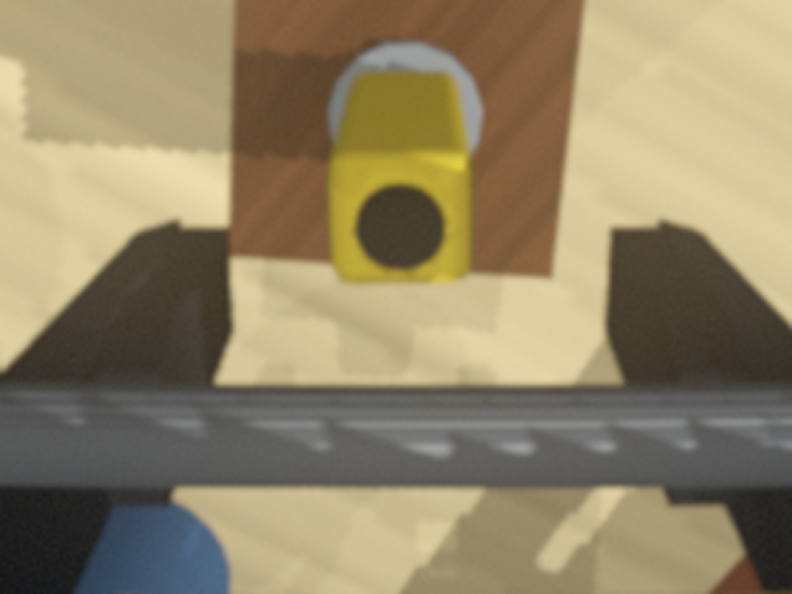

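```bash
python3 - <<'E'
from h import *
from plant import r
s=load("w7"); C=lambda u,v:np.array([u/3.3+150,v/3.3+170])
print("cap",onz(s,C(400,227),.160))
P=[onz(s,C(*p),.160) for p in((330,152),(470,152),(470,282),(338,282))]; print(np.mean(P,0))
for i,j in((0,1),(3,2)): d=P[j]-P[i]; print("yaw",np.degrees(np.arctan2(-d[0],d[1])),np.linalg.norm(d))
st=r.get_state();print(np.degrees(R.from_quat(st["eef_rot"]).as_euler("xyz")))
m=[onz(s,C(u,230),st["tool_pos"][2]-.008) for u in (230,610)]; print("finger mid",np.mean(m,0))
E
```

```text
cap [ 0.44537546 -0.24504568  0.16      ]
[ 0.44377882 -0.24552219  0.16      ]
yaw 29.15526711541848 0.0240095293109214
yaw 29.154598387539775 0.02353325948313221
[-1.79978126e+02  7.48210378e-02 -1.50874290e+02]
finger mid [ 0.43732941 -0.24560665  0.17949016]
```

Call:
carry_out:
  commands:
    - [[0,0,0,0.2,-0.27,1,6],[0,0,0,0.2,-0.27,3,6],[0,0,0,0.2,-0.27,5,6],[0,0,0,0.2,-0.27,6.5,6],[0,0,0,0.2,-0.27,7.05,6],[0,0,0,0.2,-0.27,7.05,6],[0,0,0,0.2,-0.27,7.05,6]]

```text
clock: 9.0
tool_pos: [0.4448, -0.2475, 0.1169]
eef_rot: [-0.25, 0.968, -0.0, 0.001]
contact_force: [0.1, -0.4, -0.7]
opening: 0.682
```

```bash
python3 - <<'E'
from h import *
from plant import r
s=snap(r,"wrist","w8"); crop(s,(150,170,240,180),3.3,"c13")
st=r.get_state(); print(st["tool_pos"],st["contact_force"])
E
```

```text
[ 0.44498846 -0.24754257  0.11717971] [ 0.39921987 -0.92756366  0.03662062]
```

View pics/c13.png

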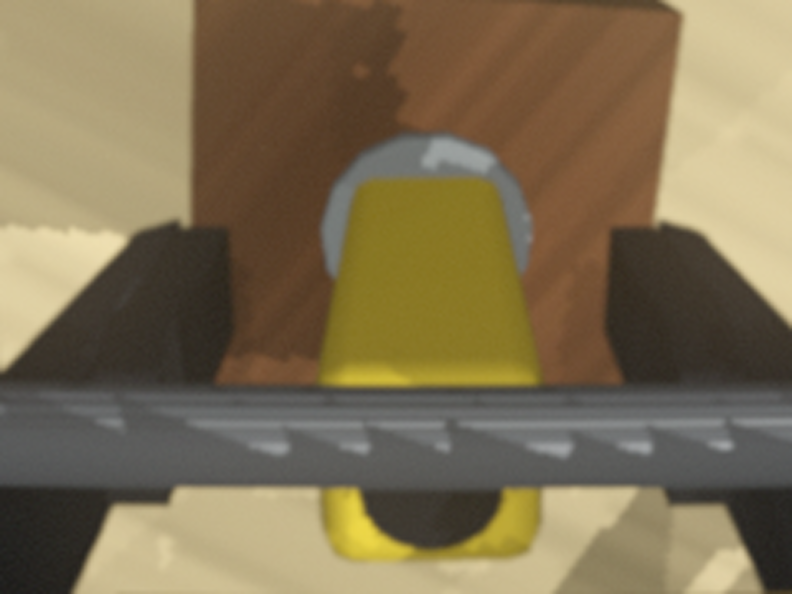

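Call:
carry_out:
  commands:
    - [[0,0,0,0,0.12,0,5],[0,0,0,0,0.12,0,4],[0,0,0,0,0.12,0,3],[0,0,0,0,0.12,0,2],[0,0,0,0,0.12,0,2],[0,0,0,0,0.12,0,2],[0,0,0,0,0.12,0,2]]
  force: 30

```text
clock: 9.63
tool_pos: [0.4437, -0.2463, 0.1163]
eef_rot: [-0.25, 0.968, -0.0, 0.0]
contact_force: [-0.6, -0.2, 2.5]
opening: 0.293
```

Call:
carry_out:
  commands:
    - [[0,0,0,0,0,-0.5,2],[0,0,0,0,0,-2,2],[0,0,0,0,0,-4,2],[0,0,0,0,0,-6,2],[0,0,0,0,0,-8,2],[0,0,0,0,0,-10,2],[0,0,0,0,0,-12,2],[0,0,0,0,0,-14,2],[0,0,0,0,0,-16,2],[0,0,0,0,0,-17,2]]

```text
clock: 10.47
tool_pos: [0.444, -0.2462, 0.2885]
eef_rot: [-0.25, 0.968, -0.001, 0.001]
contact_force: [-0.1, -0.4, -2.2]
opening: 0.293
```

```bash
python3 - <<'E'
from h import *
from plant import r
s=snap(r,"wrist","w9"); s=snap(r,"scene","s9"); crop(s,(150,100,140,150),4,"c14")
st=r.get_state(); print(st["tool_pos"],st["contact_force"],st["opening"]*88.1,st["q"].round(2))
# keep z; go over spot
for y in(29,0,-4.9): print(y,delta(st,(.6255,.091,.29),np.radians(y)))
E
```

```text
[ 0.44434033 -0.24642045  0.28789914] [ 1.01088343  0.16384162 -2.33057599] 25.875149485711578 [ 0.73  0.51 -0.49  1.85  0.31  0.85  2.17]
29 (array([-0.0028,  0.0021, -0.    ]), array([-32.2 ,  20.73,  -0.2 ]), np.float64(0.2))
0 (array([-0.0022,  0.0028,  0.5061]), array([-32.2 ,  20.73,  -0.2 ]), np.float64(29.0))
-4.9 (array([-0.0021,  0.0029,  0.5916]), array([-32.2 ,  20.73,  -0.2 ]), np.float64(33.9))
```

View pics/c14.png

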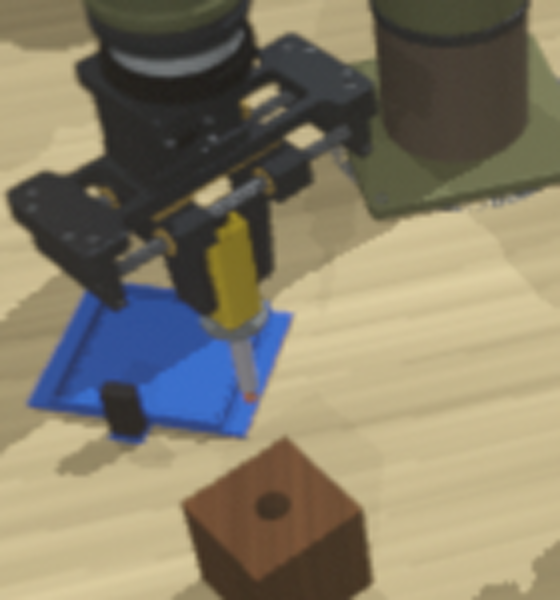

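View pics/w9.png

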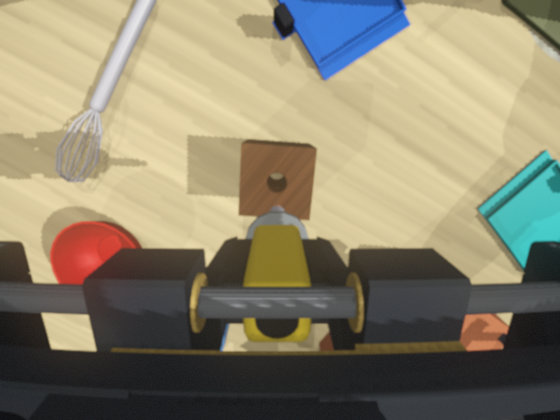

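Call:
carry_out:
  commands:
    - [[0,0,0.03,-1.5,1,0,2],[0,0,0.08,-4.5,3,0,2],[0,0,0.13,-7.5,5,0,2],[0,0,0.18,-10.5,7,0,2],[0,0,0.23,-13.5,9,0,2],[0,0,0.28,-16.5,11,0,2],[0,0,0.33,-19.5,13,0,2],[0,0,0.38,-22.5,15,0,2],[0,0,0.43,-25.5,17,0,2],[0,0,0.47,-28,18.5,0,2]]

```text
clock: 11.4
tool_pos: [0.5985, 0.0548, 0.2848]
eef_rot: [-0.018, 1.0, 0.0, -0.001]
contact_force: [0.7, -0.7, -2.7]
opening: 0.294
```

```bash
python3 - <<'E'
from h import *
from plant import r
st=r.get_state()
print(delta(st,(.6255,.091,.262),0))
E
```

```text
(array([ 0.001 , -0.0023,  0.0366]), array([-2.83,  3.52,  2.28]), np.float64(2.1))
```

Call:
carry_out:
  commands:
    - [[0,0,0.02,-1,1.2,0.3,2],[0,0,0.036,-2,2.4,0.8,2],[0,0,0.036,-2.6,3.2,1.4,2],[0,0,0.036,-2.8,3.4,2,2],[0,0,0.036,-2.8,3.4,2.3,2],[0,0,0.036,-2.8,3.4,2.3,2],[0,0,0.036,-2.8,3.4,2.3,2]]

```text
clock: 11.98
tool_pos: [0.6249, 0.0847, 0.2628]
eef_rot: [0.001, 1.0, -0.001, -0.001]
contact_force: [0.6, -0.0, -1.2]
opening: 0.288
```

```bash
python3 - <<'E'
from h import *
from plant import r
s=snap(r,"scene","s10"); crop(s,(320,160,90,110),5.3,"c15"); t=snap(r,"top","t10"); crop(t,(170,110,120,120),5,"c16")
st=r.get_state(); print(st["tool_pos"],st["contact_force"],np.degrees(R.from_quat(st["eef_rot"]).as_euler("xyz")))
E
```

```text
[0.62540776 0.08511481 0.26355334] [ 0.25450683 -0.59326111 -1.37711498] [-1.79973523e+02  1.53492347e-02  1.79928652e+02]
```

View pics/c15.png

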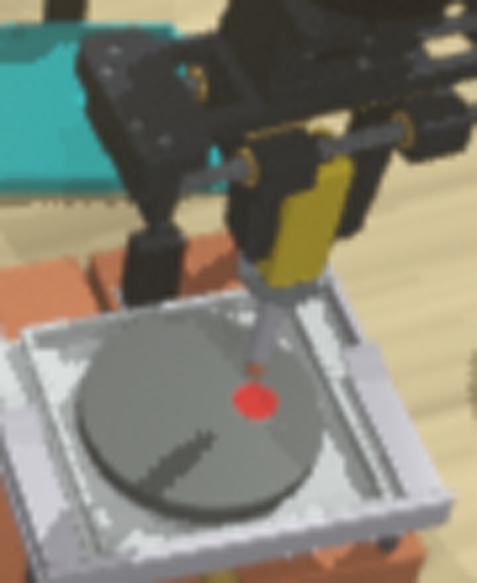

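View pics/c16.png

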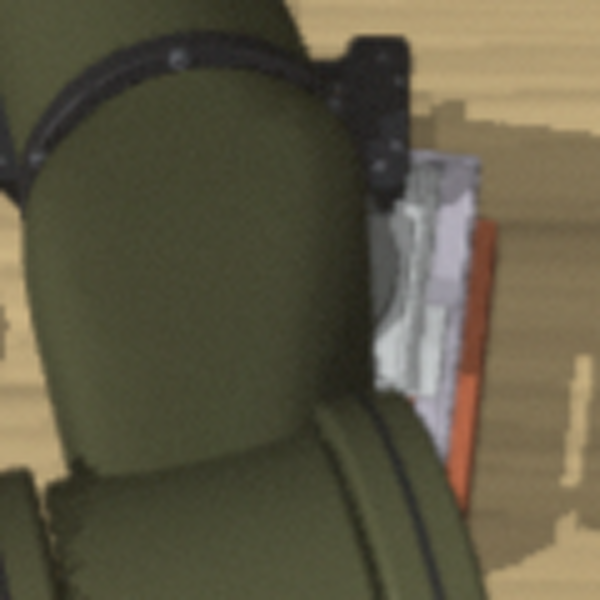

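```bash
python3 - <<'E'
from h import *
s=load("s10"); C=lambda u,v:np.array([u/5.3+320,v/5.3+160])
hsv=cv2.cvtColor(s["pixels"],cv2.COLOR_RGB2HSV)
tip=C(253,375)
for z in(.158,.162,.166): print(z,onz(s,tip,z).round(4))
print("spot",onz(s,C(255,402),.137).round(4))
# predicted vertical line through tip at z=.162
p=onz(s,tip,.162)
for dz in(0,.025,.069,.140): print(dz,((proj(s,p+[0,0,dz])-[320,160])*5.3).round(0))
E
```

```text
0.158 [0.6264 0.0866 0.158 ]
0.162 [0.629  0.0846 0.162 ]
0.166 [0.6315 0.0827 0.166 ]
spot [0.6272 0.0909 0.137 ]
0 [253. 375.]
0.025 [262. 340.]
0.069 [280. 275.]
0.14 [311. 160.]
```

Call:
carry_out:
  commands:
    - [[0,0,0,0.1,0.3,0.4,2],[0,0,0,0.1,0.58,0.9,2],[0,0,0,0.1,0.58,1.4,2],[0,0,0,0.1,0.58,1.8,2],[0,0,0,0.1,0.58,2,2],[0,0,0,0.1,0.58,2,2],[0,0,0,0.1,0.58,2,2]]

```text
clock: 12.67
tool_pos: [0.6245, 0.092, 0.243]
eef_rot: [-0.0, 1.0, -0.0, -0.0]
contact_force: [-0.3, 0.0, -1.9]
opening: 0.295
```

```bash
python3 - <<'E'
from h import *
from plant import r
s=snap(r,"scene","s11"); crop(s,(335,190,60,70),8,"c17")
st=r.get_state(); print(st["tool_pos"],st["contact_force"],np.degrees(R.from_quat(st["eef_rot"]).as_euler("xyz")))
E
```

```text
[0.62463069 0.09209423 0.24323036] [ 0.01794595 -0.29622691 -1.20152825] [ 1.79997495e+02  8.17235029e-03 -1.79993912e+02]
```

View pics/c17.png

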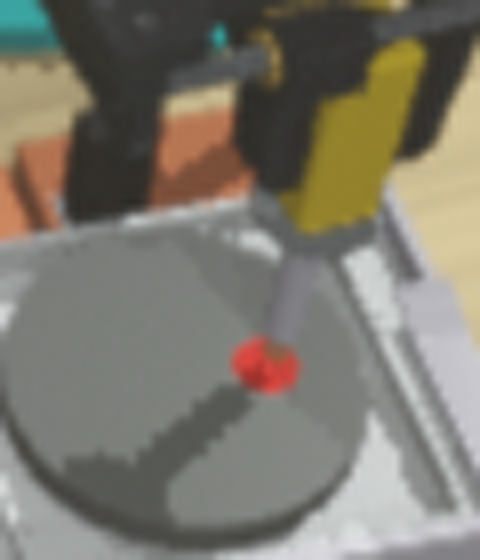

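```bash
python3 - <<'E'
from h import *
s=load("s11"); C=lambda u,v:np.array([u/8+335,v/8+190])
hsv=cv2.cvtColor(s["pixels"],cv2.COLOR_RGB2HSV)
print("tip@.142",onz(s,C(274,358),.142),"@.139",onz(s,C(274,358),.139))
print("spot",onz(s,C(265,366),.137))
b=onz(s,C(265,366),.137)
for z in(.137,.142,.147): print(z,(proj(s,[b[0],b[1],z])-[335,190])*8)
E
```

```text
tip@.142 [0.62818315 0.09258172 0.142     ] @.139 [0.62630219 0.09402823 0.139     ]
spot [0.6269557  0.09109857 0.137     ]
0.137 [265. 366.]
0.142 [267.72243917 356.07093156]
0.147 [270.46719314 346.06180816]
```

Call:
carry_out:
  commands:
    - [[0,0,0,0.05,-0.15,0.1,2],[0,0,0,0.05,-0.15,0.2,2],[0,0,0,0.05,-0.15,0.3,2],[0,0,0,0.05,-0.15,0.4,2],[0,0,0,0.05,-0.15,0.4,2]]

```text
clock: 13.13
tool_pos: [0.6239, 0.0906, 0.239]
eef_rot: [-0.0, 1.0, -0.0, -0.0]
contact_force: [0.4, -0.7, -1.7]
opening: 0.293
```

Call:
carry_out:
  commands:
    - [[0,0,0,0,0,0.1,2],[0,0,0,0,0,0.2,2],[0,0,0,0,0,0.2,2]]

```text
clock: 13.38
tool_pos: [0.6241, 0.0907, 0.2373]
eef_rot: [-0.0, 1.0, 0.0, 0.0]
contact_force: [-0.5, -0.1, 1.0]
opening: 0.291
```

Call:
carry_out:
  commands:
    - [[0,0,0,0,0,0.1,2],[0,0,0,0,0,0.2,2],[0,0,0,0,0,0.2,2]]

```text
clock: 13.63
tool_pos: [0.6241, 0.0907, 0.2353]
eef_rot: [-0.0, 1.0, 0.0, 0.0]
contact_force: [0.4, -0.7, 1.6]
opening: 0.296
```

```bash
python3 - <<'E'
from h import *
from plant import r
s=snap(r,"scene","s12"); crop(s,(335,190,60,70),8,"c18")
for _ in range(4):
  st=r.get_state(); print(st["tool_pos"],st["contact_force"]); r.snapshot("top")
E
```

```text
[0.62413137 0.0907374  0.23533406] [0.29805855 0.02371343 1.82413689]
[0.62413268 0.09069627 0.23537152] [ 0.15430659 -0.33602832  0.920661  ]
[0.62415004 0.09072996 0.23538294] [-0.07068036 -0.31000877  1.68515072]
[0.62413249 0.09071558 0.23538219] [-0.01699808 -0.72935859  0.94471526]
```

View pics/c18.png

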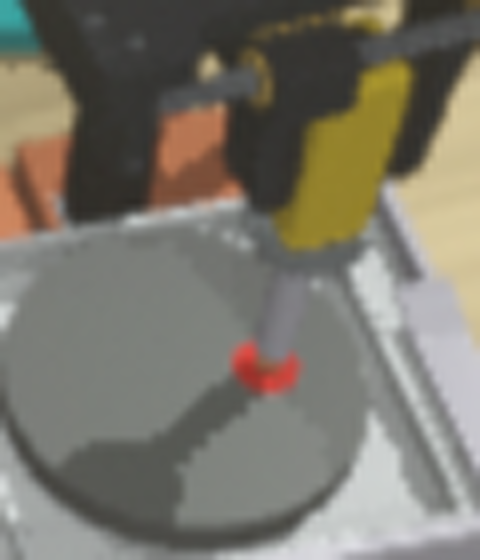

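Call:
carry_out:
  commands:
    - [[0,0,0,0,0,0.1,2],[0,0,0,0,0,0.2,2],[0,0,0,0,0,0.21,2],[0,0,0,0,0,0.21,2],[0,0,0,0,0,0.21,2]]

```text
clock: 14.3
tool_pos: [0.6241, 0.0907, 0.2332]
eef_rot: [-0.0, 1.0, 0.0, 0.0]
contact_force: [0.4, 0.1, 1.4]
opening: 0.291
```

```bash
python3 - <<'E'
from h import *
from plant import r
s=snap(r,"scene","s13"); crop(s,(335,190,60,70),8,"c19"); crop(s,(200,100,280,210),2.8,"c20"); F=[]
for _ in range(20):
  st=r.get_state(); F.append(np.r_[st["tool_pos"],st["contact_force"]]); r.snapshot("top")
print(np.mean(F,0).round(4),np.std(F,0).round(4),st["clock"])
E
```

```text
[ 0.6241  0.0907  0.2332 -0.0354  0.2901  2.1475] [0.     0.     0.     0.5908 0.6348 0.4097] 15.3
```

View pics/c19.png

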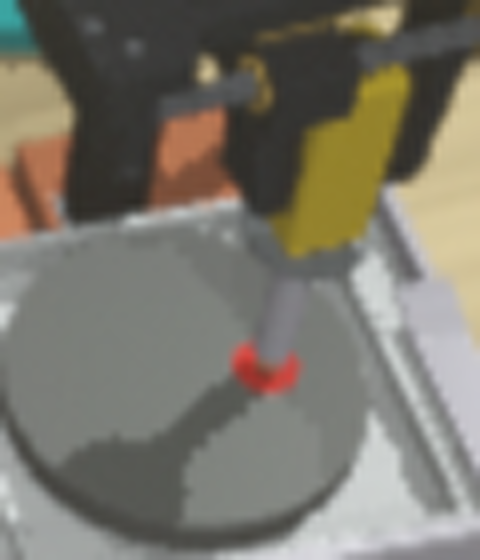

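View pics/c20.png

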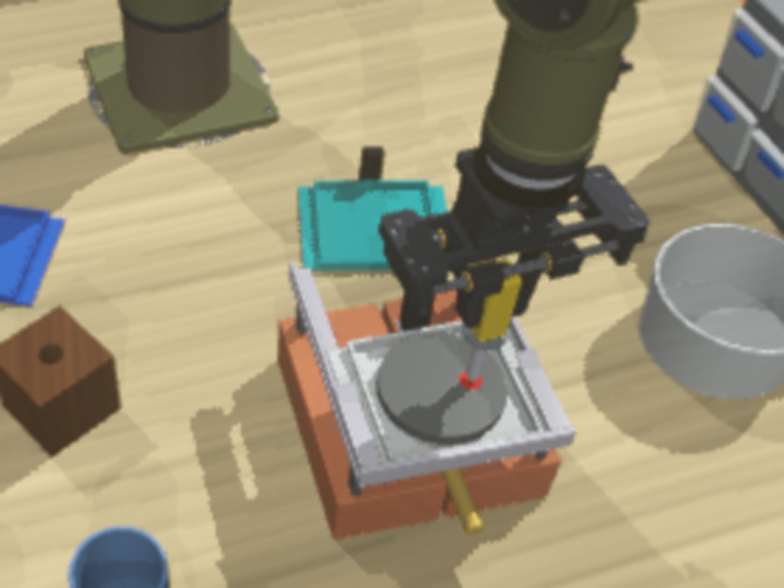

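```bash
python3 - <<'E'
from plant import r
print(r.finish_job())
E
```

```text
the job is handed in; nothing more can be done
None
```

I slid the tray home, took the yellow probe out of its block, and am holding it upright on the red spot with the tip pressed about half-way in. The job was handed in at about 15.3 s of the 58 s allowed.

- **Tray:** it stopped hard on the back stop with a push of about 13 N, at x = 0.544 m against 0.543 m predicted. The pictures show its front edge flush with the back bar. Early in the slide there was a passing load of about 15 N upward and 13 N against the push. It cleared when I raised the gripper 1 mm and went slower.
- **Probe:** the fingers read 25.9 mm on the 26 mm handle. The tool is vertical, and the handle's lean in the picture matched vertical to roughly 1°.
- **Tip:** it sits within about 1–2 mm of the centre of the 20 mm spot. The mean force of 2.15 N plus the probe's weight of about 1.4 N gives 3.5–3.6 N, or 4.8–5 mm of travel. Height gives about 5 mm too. The travel itself was not seen directly, and single force readings scatter by about 0.4 N.
- **Other objects:** I kept clear of the mug, bowl, saucepan and whisk, and no contact was felt near them. I took no separate final picture of the bowl and whisk.

The two cameras disagreed by about 8 mm on where the rack was, so I used the top and wrist views. Spot estimates agreed to within about 2 mm.

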